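Lay the standing spice jars down and shut the spice drawer

ROBOT

A 6-joint arm with a two-finger parallel gripper is mounted at the origin on a cart in front of the work surface, level with it; the furniture and walls round the work are solid. World frame = base frame: x ahead of the robot, y to its left, z up, the work surface at z = 0. Lengths are in m, angles in rad, forces in N, time in s.
With the tool pointing down it reaches from about 0.35 to 0.875 m from the base axis. Payload 4.2 kg.
Tool frame: the origin (TCP) lies at the very end of the fingers, on their centre line; the grasp point (between the pads) lies 19 mm behind it; z points along the fingers, y is the line along which they close (so a half turn about z gives the same grasp; the last joint's range is limited). The gripper opens to 87 mm and grips with 3 to 60 N. Pads are 19 mm wide; open, the fingers measure 117 mm over their backs; the gripper's body (75 mm by 190 mm) begins 51 mm behind the grasp point.
Start: joints at [1.487, 0.385, 0.008, 0, -1.194, -0.259], TCP at [0.21, 0.589, 0.223] pointing down, gripper open.
Joint ranges: [-3.14, 3.14], [-1.21, 2.06], [-1.07, 1.41], [-3.16, 2.05], [-2.99, -0.16], [-3.1, 3.1]. Speed limits (rad/s): [2.79, 2.79, 3.14, 3.14, 3.14, 3.14].

INTERFACE

Orientations are given as a 3x3 rotation matrix whose columns are the frame's x, y, z axes.
In Python, from workcell import telemetry, viewer, ticket gives the robot as it stands.
- The arm moves only by the tool arm_command, never from a script. Its argument "targets" is a list that holds one entry, the list of rows, each a list of 7 numbers: the shift along the world's x, y, z in cm, then the turn, a rotation vector about the world's x, y, z in degrees, then the finger opening in cm, from 0 to 8.7. A call has exactly 8 rows; each row is the pose to reach, as a shift and turn from the pose commanded when the call began; what a row does not reach only later rows make up. A row lasts 1/8 s, in which the tool goes at most 62.5 mm and 10.7 degrees, less where a joint would pass 70% of its speed; a pose out of reach is approached as far as the arm can. A call with a gripper value outside its range is refused whole. The fingers move at their own pace and stop on an object; "grip_force" is the grip in N (left out, the last holds). Time passes only in rows, so rows that repeat a pose let the fingers close, or fill a call up. It gives the time, the measured TCP pose, the force, the opening and the grip force at its end, in the units of the state.
- telemetry.observe(): the state, without advancing time (a new reading comes with each control period).
- viewer.read_camera(name): name is "scene" or "top"; returns (picture, depth): 420x560x3 uint8, blue, green, red; 420x560 float32, m along the optical axis (not along the pixel's ray), 0 where there is no reading.
- viewer.camera_params(name): a dict with "vfov" (degrees; the focal length in pixels is half the picture's height over the tangent of half this angle, whatever the lens; pixels are square), "cx", "cy" (the principal point, pixels), "k1" (the pictures are not rectified: a ray, as slopes to the right and down, at radius r is drawn at 1 + k1 r^2 times it, then the intrinsics apply), "T" (4x4, takes a point from camera to world coordinates). Camera axes: x right, y up, looking along -z (the intrinsics and any distortion apply to the point x, -y, -z); pixel columns grow to the right and rows downward; lengths in m; the calibration is good to about 2 mm. A picture is of the moment at which its call begins. camera_params takes no time and is no camera call.
- ticket.sign_off(): hands the job in; it is judged then, once.
The state is a dict: "t": time; "joints": joint angles; "qd": joint speeds; "effort": joint torques, N m; "tool_pos": TCP position; "eef_rot": TCP orientation; "contact_force": force on the tool from outside, world axes, zero at the start; "torque": the same for the moment, N m; "opening": finger opening in m; "grasp_force": force on a finger pad.
Only numpy, scipy, OpenCV 4.12 (cv2) and the standard library are available. Lean on these libraries where they do the work, as an engineer would, in place of code of your own. Each camera call takes 0.05 s, during which the arm holds its last target. There are 200 camera calls.

TASK

The low spice drawer on the worktop cannot shut because two of its jars still stand upright in their channels. With a fingertip push each of them high up so that it tips over backwards, away from the drawer front, and lies in its channel with its cap to the back; then push the drawer fully home with all three jars lying in it. Only push: do not squeeze or lift any jar, and leave everything else as it stands.

Things in the scene. Friction and masses are not known exactly. Their poses are not given: they have to be found in the camera images.
- spice_unit: low countertop drawer box of pale wood, fixed, 198 mm deep, 218 wide, 97 high, its one drawer pulled out toward the robot. Origin: middle of the lower front edge of the box, on the worktop; x points into the box (the way the drawer shuts), y left seen from the front, z up. Its opening spans z 10 to 87 mm: a lying jar passes, a standing one does not. A mill and another jar stand on its lid, 90 to 130 mm behind the front.
- spice_drawer (a joint): travel of the drawer in m: 0 is fully pulled out (the start), 0.175 is fully shut. It slides along the box's x axis, stays where it is left, and needs about 2.5 N to move (more when pushed fast).
- drawer_floor (a point): point on the drawer's floor, middle of the front panel's inner face, 16 mm above the worktop; moves with the drawer, axes as the box's. From here the inside runs 178 mm along x to the back wall; side walls 45 mm high; two dividers (30 mm high, 5 thick) make three channels 56 mm wide with centre lines at y = -61, 0 and +61 mm. Fully out, the box's front is 175 mm behind this point.
- drawer_knob (a point): centre of the front face of the round steel knob in the middle of the drawer front, 22 mm in diameter, 20 mm proud of the panel, its axis 38 mm above the worktop; moves with the drawer. The panel is 14 mm thick and 216 mm wide; its top edge lies 68 mm above the worktop.
- jar_a: glass spice jar with a round screw cap; one of the two jars standing upright in the drawer at the start. Body square with well rounded corners, 45 mm across the flats, cap as wide; 100 mm long, about 0.11 kg (varies). Origin at the centre of its foot, z axis from foot to cap. Starts upright close behind the front panel, in any channel, its cap (top 20 mm) clear above the panel. It falls once the cap is pushed back some 45 mm; pushed low it slides.
- jar_b: glass spice jar with a round screw cap; the other of the two jars standing upright in the drawer at the start. Body square with well rounded corners, 46 mm across the flats, cap as wide; 98 mm long, about 0.11 kg (varies). Origin at the centre of its foot, z axis from foot to cap. Starts like the first one in another channel.
- jar_c: glass spice jar with a round screw cap; the jar that already lies in the third channel. Body square with well rounded corners, 43 mm across the flats, cap as wide; 99 mm long, about 0.11 kg (varies). Origin at the centre of its foot, z axis from foot to cap. Its cap points to the drawer's back. It stays lying there.
- mill: salt mill, 44 mm across, 90 mm high, standing on the lid of the drawer box; leave it. Origin at the centre of its foot.
- upright_jar: spice jar, 44 mm across, 109 mm high, standing on the lid of the drawer box; leave it. Origin at the centre of its foot.
- timer: kitchen timer, 65 mm across, 48 mm high, on the worktop in front of the sink; leave it. Origin at the centre of its underside.
- honey_jar: hexagonal jar, 64 x 68 x 84 mm, on the worktop in front of the sink; leave it. Origin at the centre of its underside.
- tin_box: flat food tin, 63 x 105 x 26 mm, on the worktop in front of the sink; leave it. Origin at the centre of its underside.
Not all that is in view belongs to the job. Leave any purple look-alike of the jar_a alone.

How it is judged:
On the way, in this order (a step that is already met when the one before it is completed fails the run):
1. both standing jars have been tipped over and lie in their channels while the drawer is still out (angle between each of jar_a, jar_b's own z axis and vertical above 1.4 rad and angle between the z axis of each of jar_a, jar_b and the x axis of drawer_floor, either way round below 0.15 rad and x of jar_a in the frame of drawer_floor between -0.005 and 0.095 m and z of jar_a in the frame of drawer_floor between 0.012 and 0.034 m and linear speed of each of jar_a, jar_b below 0.02 m/s and x of jar_b in the frame of drawer_floor between -0.005 and 0.095 m and z of jar_b in the frame of drawer_floor between 0.012 and 0.034 m and value of joint spice_drawer below 0.06 m), for 0.2 s.
2. the drawer is pushed fully home (value of joint spice_drawer above 0.169 m), for 0.2 s.
At the end, for the whole second after the job is handed in: The drawer is fully shut (within 6 mm of its stop) and all three jars lie at rest on the floor of their channels, along them within about 9 degrees and caps to the back (value of joint spice_drawer above 0.169 m and angle between each of jar_a, jar_b, jar_c's own z axis and vertical above 1.4 rad and angle between the z axis of each of jar_a, jar_b, jar_c and the x axis of drawer_floor, either way round below 0.15 rad and x of jar_a in the frame of drawer_floor between -0.005 and 0.095 m and z of jar_a in the frame of drawer_floor between 0.012 and 0.034 m and linear speed of each of jar_a, jar_b, jar_c below 0.02 m/s and x of jar_b in the frame of drawer_floor between -0.005 and 0.095 m and z of jar_b in the frame of drawer_floor between 0.012 and 0.034 m and x of jar_c in the frame of drawer_floor between -0.005 and 0.095 m and z of jar_c in the frame of drawer_floor between 0.012 and 0.034 m); the robot touches nothing.
It fails at once if a jar is squeezed, or struck with more than 15 N (contact force between the fingers and jar_a above 15 N or contact force between the fingers and jar_b above 15 N or contact force between the fingers and jar_c above 15 N).
It fails at once if a jar is lifted off the drawer's floor (z of any of jar_a, jar_b, jar_c in the frame of drawer_floor above 0.045 m).
It fails at once if something that should be left alone is moved by more than 2 cm or knocked over (distance of any of mill, upright_jar, timer, honey_jar, tin_box from where it was at the start of the episode above 0.02 m or angle between any of mill, upright_jar, timer, honey_jar, tin_box's own z axis and vertical above 0.5 rad).
It also fails if it takes over 54 s, if anything falls off the work surface, if the arm or the gripper's body presses on something with over 40 N, if the wrist force passes 120 N, or if a joint passes its speed limit or range.

## Working session

There is one attempt and no reset: what is moved stays moved. The work goes in short steps, Python scripts to look and compute and a tool call to move; the robot and the scene stay as the last step left them, time stands still between calls to the robot, and variables do not carry over. Pictures are saved under pics/ and viewed, at most 10 in all, crops included, and the job is handed in when it is done.

Besides the shell and the picture viewer there is one more tool, called after ">>>" by a JSON object that holds its "api" and its "payload". arm_command: Moves the arm, as the interface text tells. Its arguments: {"type":"object","properties":{"targets":{"type":"array","items":{"type":"array","items":{"type":"array","items":{"type":"number"}}}},"grip_force":{"type":"number"}},"required":["targets"]}

```bash
mkdir -p pics
cat > h.py <<'E'
import numpy as np, cv2
from workcell import telemetry, viewer, ticket
def cam(n):
    im,d=viewer.read_camera(n); return im,d,viewer.camera_params(n)
def pts(d,p):
    H,W=d.shape; f=H/2/np.tan(np.radians(p["vfov"])/2)
    v,u=np.mgrid[:H,:W].astype(np.float32)
    K=np.array([[f,0,p["cx"]],[0,f,p["cy"]],[0,0,1.]])
    s=cv2.undistortPoints(np.stack([u.ravel(),v.ravel()],1)[:,None],K,np.array([p["k1"],0,0,0.]))[:,0].reshape(H,W,2)
    P=np.stack([s[...,0]*d,-s[...,1]*d,-d],-1)
    T=np.array(p["T"]); return P@T[:3,:3].T+T[:3,3]
E
python3 - <<'E'
from h import *
for n in("scene","top"):
    im,d,p=cam(n); cv2.imwrite(f"pics/{n}0.png",im); np.savez(f"{n}0.npz",im=im,d=d,P=pts(d,p)); print(n,p["k1"],np.array(p["T"]).round(2).tolist())
s=telemetry.observe(); print(s["t"],s["tool_pos"],s["eef_rot"])
E
```

```text
scene -0.016441693553087975 [[0.89, 0.38, -0.25, 0.25], [-0.45, 0.74, -0.49, -0.94], [-0.0, 0.55, 0.84, 1.35], [0.0, 0.0, 0.0, 1.0]]
top 0.03497701859965338 [[0.04, 0.98, -0.21, 0.38], [-1.0, 0.04, -0.01, -0.2], [-0.0, 0.21, 0.98, 1.23], [0.0, 0.0, 0.0, 1.0]]
0.1 [0.20987311 0.58815573 0.22157701] [[ 9.41773915e-01 -3.36246306e-01 -5.60197760e-04]
 [-3.36246759e-01 -9.41772087e-01 -1.85843779e-03]
 [ 9.73142291e-05  1.93859292e-03 -9.99998116e-01]]
```

View pics/scene0.png

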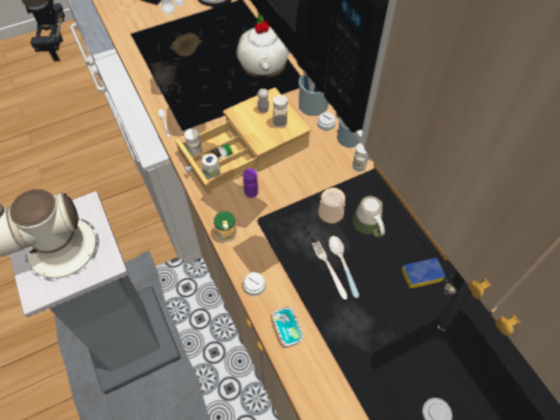

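View pics/top0.png

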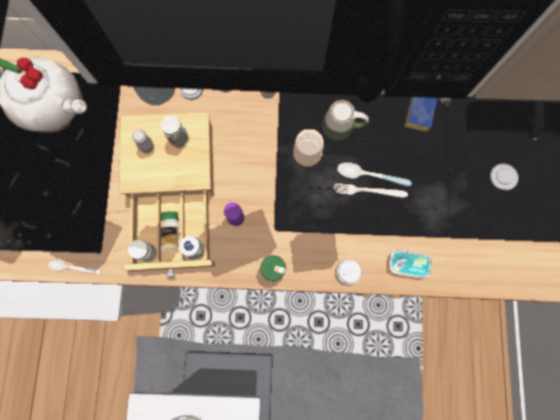

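Top view: standing jars at about (140,252), in the left channel, and (190,247), in the right one. The lying jar_c is at (169,222), the knob at (170,273) and the lid at (165,153). Possible confusions are the purple look-alike on the worktop (234,213), the lid jar (174,130) and the mill (143,140). I choose the two jars standing inside the drawer, just behind the front panel.

Run:
```python
from h import *
z=np.load("top0.npz"); im,P=z["im"],z["P"]
cv2.imwrite("pics/crop.png",cv2.resize(im[110:290,105:255],None,fx=4,fy=3.3,interpolation=cv2.INTER_CUBIC)[:600])
R=np.zeros(im.shape[:2],bool);R[100:290,105:225]=1
Z=P[...,2]
m=R&(abs(Z-.097)<.006)
def rect(m,n):
    n_,l,s,c=cv2.connectedComponentsWithStats(m.astype(np.uint8))
    for i in range(1,n_):
        if s[i,4]>25:
            q=P[l==i]; r=cv2.minAreaRect((q[:,:2]*1000).astype(np.float32)); print(n,s[i].tolist(),q.mean(0).round(4),[np.round(a,1) for a in r])
rect(m,"lid")
m=R&(abs(Z-.068)<.008);m[:255]=0
rect(m,"panel")
m=R&(Z>.088)&(Z<.15);m[:200]=0
rect(m,"caps")
m=R&(Z>.02)&(Z<.06);m[:268]=0
rect(m,"knob")
m=R&(Z>.13); rect(m,"lidjars")
m=R&(Z>.085);m[:205]=0;m[300:]=0
z=np.load("scene0.npz"); P=z["P"];Z=P[...,2]
R=np.zeros(Z.shape,bool);R[120:195,170:235]=1
rect(R&(Z>.088)&(Z<.14),"scene caps")
R=np.zeros(Z.shape,bool);R[80:180,220:315]=1
rect(R&(abs(Z-.097)<.005),"scene lid")
```

```text
lid [119, 112, 92, 82, 5898] [0.7258 0.1023 0.0969] [array([736.4, 104.5]), array([205.4, 226.7]), np.float64(5.2)]
panel [124, 255, 89, 15, 528] [0.4585 0.0771 0.0674] [array([461.7,  77.9]), array([ 25.3, 215.7]), np.float64(6.6)]
caps [180, 236, 21, 21, 332] [0.5006 0.0189 0.1123] [array([500.9,  20.6]), array([44.3, 45.9]), np.float64(23.9)]
caps [128, 239, 22, 20, 331] [0.4885 0.1394 0.1143] [array([489.8, 141.8]), array([43.6, 43.6]), np.float64(87.8)]
knob [128, 268, 50, 9, 108] [0.4439 0.1029 0.0418] [array([438. , 122.3]), array([ 20.3, 117. ]), np.float64(4.9)]
lidjars [161, 115, 27, 31, 561] [0.7571 0.0602 0.1982] [array([588.7, -67.7]), array([494.8,  50.9]), np.float64(36.9)]
lidjars [132, 130, 21, 21, 316] [0.7394 0.1413 0.1682] [array([572.9, -25.8]), array([519.6,  39.8]), np.float64(45.2)]
scene caps [185, 129, 15, 16, 198] [0.4913 0.1333 0.1113] [array([492.6, 137.2]), array([45.5, 45.2]), np.float64(86.9)]
scene caps [203, 154, 17, 19, 219] [0.5034 0.0137 0.1103] [array([505.5,  17.5]), array([48.9, 47.4]), np.float64(85.2)]
scene lid [224, 88, 87, 68, 2221] [0.7268 0.0866 0.0978] [array([740.8, 101.9]), array([207.9, 231.3]), np.float64(4.6)]
scene lid [300, 89, 15, 10, 35] [0.9136 0.1413 0.0971] [array([913.1, 145.8]), array([15.1, 63. ]), np.float64(27.6)]
scene lid [243, 168, 15, 12, 84] [ 0.5959 -0.0779  0.0992] [array([596.8, -75.6]), array([43.4, 41.2]), np.float64(50.8)]
```

View pics/crop.png

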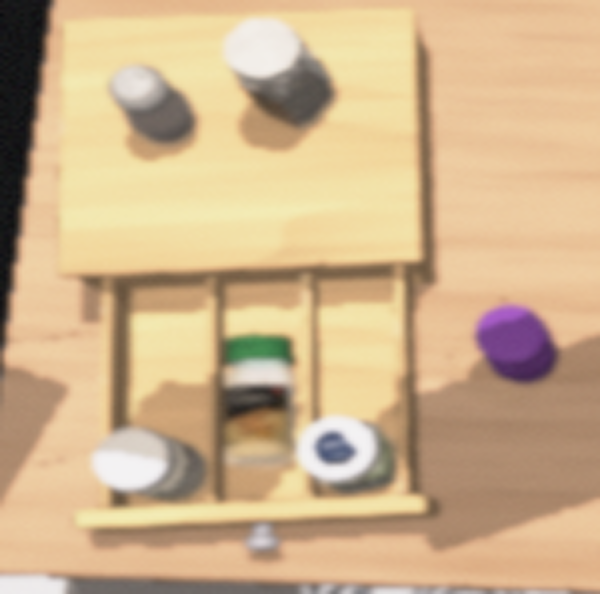

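The crop confirms it: two white-capped jars stand in the outer channels behind the panel, the green-capped jar lies in the middle, and the purple one is outside. Box yaw is about 5.2° and drawer_floor about (0.465, 0.078). In that frame the jars sit at (31, +61) and (31, −60) mm, matching the channel centres. I'll move to just in front of and above the left jar.

>>> {"api": "arm_command", "payload": {"targets": [[[2.6, -5.0, 0, 0, 0, 3.1, 0], [5.2, -10.2, 0, 0, 0, 6.2, 0], [7.8, -15.4, 0, 0, 0, 9.3, 0], [10.4, -20.6, 0, 0, 0, 12.4, 0], [13.0, -25.8, 0, 0, 0, 15.5, 0], [15.6, -31.0, 0, 0, 0, 18.6, 0], [18.2, -36.2, 0, 0, 0, 21.8, 0], [20.8, -41.0, -1, 0, 0, 24.9, 0]]], "grip_force": 5}}

```text
t: 1.1
tool_pos: [0.4188, 0.1771, 0.2131]
eef_rot: [[0.996, 0.094, 0.002], [0.094, -0.996, 0.001], [0.002, -0.001, -1.0]]
contact_force: [0.6, 0.7, 0.2]
opening: 0.0153
grasp_force: 0.0
```

>>> {"api": "arm_command", "payload": {"targets": [[[1, -2, 0, 0, 0, 0, 0], [2, -4, -1, 0, 0, 0, 0], [2, -4, -3, 0, 0, 0, 0], [2, -4, -5, 0, 0, 0, 0], [2, -4, -7, 0, 0, 0, 0], [2, -4, -9, 0, 0, 0, 0], [2, -4, -10.5, 0, 0, 0, 0], [2, -4, -10.5, 0, 0, 0, 0]]]}}

```text
t: 2.1
tool_pos: [0.4371, 0.1379, 0.1064]
eef_rot: [[0.996, 0.091, -0.003], [0.091, -0.996, -0.002], [-0.003, 0.002, -1.0]]
contact_force: [0.7, -0.3, 0.3]
opening: 0.0003
grasp_force: 0.0
```

>>> {"api": "arm_command", "payload": {"targets": [[[0.5, 0.0, 0, 0, 0, 0, 0], [1.0, 0.0, 0, 0, 0, 0, 0], [1.5, 0.05, 0, 0, 0, 0, 0], [1.9, 0.1, 0, 0, 0, 0, 0], [2.3, 0.15, 0, 0, 0, 0, 0], [2.7, 0.2, 0, 0, 0, 0, 0], [3.1, 0.2, 0, 0, 0, 0, 0], [3.5, 0.25, 0, 0, 0, 0, 0]]]}}

```text
t: 3.1
tool_pos: [0.4733, 0.1411, 0.1075]
eef_rot: [[0.996, 0.092, -0.0], [0.092, -0.996, -0.0], [-0.0, 0.0, -1.0]]
contact_force: [1.2, 0.3, 0.2]
opening: 0.001
grasp_force: 0.1
```

Run:
```python
from h import *
im,d,p=cam("scene"); cv2.imwrite("pics/s1.png",cv2.resize(im[100:220,150:310],None,fx=5,fy=5,interpolation=cv2.INTER_CUBIC))
```

```text
(no output)
```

View pics/s1.png

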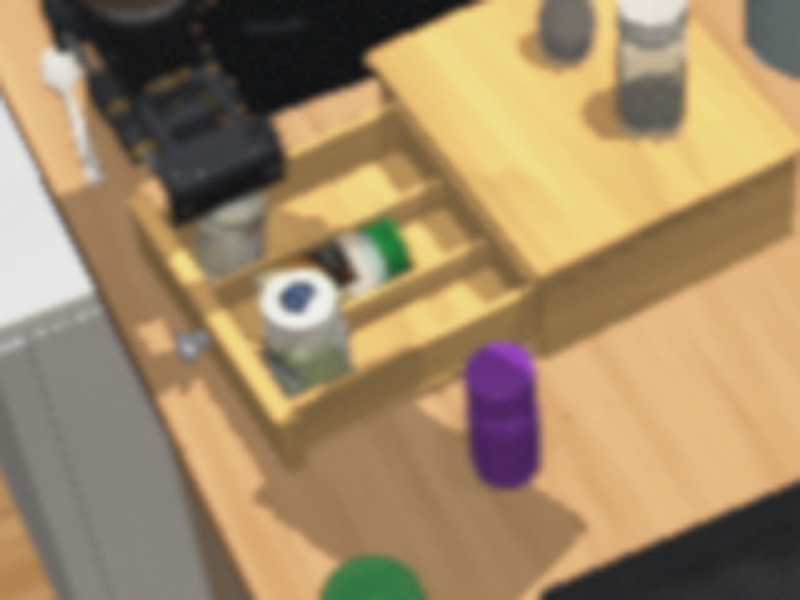

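The left jar, around (235,235) in the crop, is leaning back with its foot still close to the panel. It is tipping, so I keep pushing.

>>> {"api": "arm_command", "payload": {"targets": [[[0.5, 0.05, 0, 0, 0, 0, 0], [1.0, 0.1, 0, 0, 0, 0, 0], [1.5, 0.15, 0, 0, 0, 0, 0], [2.0, 0.2, 0, 0, 0, 0, 0], [2.5, 0.25, 0, 0, 0, 0, 0], [3.0, 0.3, 0, 0, 0, 0, 0], [3.5, 0.3, 0, 0, 0, 0, 0], [3.5, 0.3, 0, 0, 0, 0, 0]]]}}

```text
t: 4.15
tool_pos: [0.5084, 0.1442, 0.1075]
eef_rot: [[0.996, 0.091, 0.0], [0.091, -0.996, 0.0], [0.0, 0.0, -1.0]]
contact_force: [-0.8, 0.9, -0.3]
opening: 0.0006
grasp_force: 0.0
```

>>> {"api": "arm_command", "payload": {"targets": [[[0, 0, 1, 0, 0, 0, 0], [0, 0, 3, 0, 0, 0, 0], [-1, 0, 5, 0, 0, 0, 0], [-3, 0, 6.5, 0, 0, 0, 0], [-5, -2, 6.5, 0, 0, 0, 0], [-6, -5, 6.5, 0, 0, 0, 0], [-6, -8, 6.5, 0, 0, 0, 0], [-6, -11, 6.5, 0, 0, 0, 0]]]}}

```text
t: 5.15
tool_pos: [0.4479, 0.0334, 0.1736]
eef_rot: [[0.996, 0.092, 0.001], [0.092, -0.996, 0.001], [0.002, -0.0, -1.0]]
contact_force: [-0.1, -0.0, 0.3]
opening: 0.0005
grasp_force: 0.0
```

Run:
```python
from h import *
im,d,p=cam("scene"); cv2.imwrite("pics/s2.png",cv2.resize(im[100:220,150:310],None,fx=5,fy=5,interpolation=cv2.INTER_CUBIC))
```

```text
(no output)
```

View pics/s2.png

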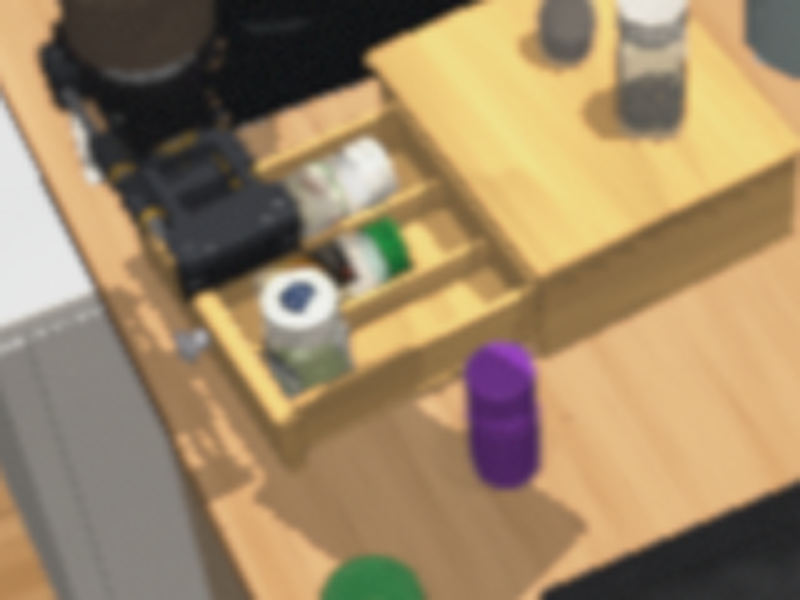

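The left jar lies along its channel with its cap (375,165) to the back, and the drawer hasn't moved. Next is the right jar.

>>> {"api": "arm_command", "payload": {"targets": [[[0, -1, 0, 0, 0, 0, 0], [0, -1.8, 0, 0, 0, 0, 0], [0, -1.8, -1.5, 0, 0, 0, 0], [0, -1.8, -3, 0, 0, 0, 0], [0, -1.8, -4.5, 0, 0, 0, 0], [0, -1.8, -6, 0, 0, 0, 0], [0, -1.8, -6.7, 0, 0, 0, 0], [0, -1.8, -6.7, 0, 0, 0, 0]]]}}

```text
t: 6.2
tool_pos: [0.448, 0.0162, 0.1054]
eef_rot: [[0.996, 0.092, -0.001], [0.092, -0.996, -0.0], [-0.001, 0.0, -1.0]]
contact_force: [-0.8, 0.5, -0.3]
opening: 0.0005
grasp_force: 0.0
```

>>> {"api": "arm_command", "payload": {"targets": [[[0.5, 0.05, 0, 0, 0, 0, 0], [1.0, 0.1, 0, 0, 0, 0, 0], [1.5, 0.15, 0, 0, 0, 0, 0], [1.9, 0.2, 0, 0, 0, 0, 0], [2.3, 0.2, 0, 0, 0, 0, 0], [2.7, 0.25, 0, 0, 0, 0, 0], [3.1, 0.3, 0, 0, 0, 0, 0], [3.5, 0.3, 0, 0, 0, 0, 0]]]}}

```text
t: 7.2
tool_pos: [0.4833, 0.0192, 0.1056]
eef_rot: [[0.996, 0.092, 0.0], [0.092, -0.996, 0.0], [0.0, -0.0, -1.0]]
contact_force: [-0.7, -0.1, 0.2]
opening: 0.0006
grasp_force: 0.2
```

>>> {"api": "arm_command", "payload": {"targets": [[[0.5, 0.05, 0, 0, 0, 0, 0], [1.0, 0.1, 0, 0, 0, 0, 0], [1.5, 0.15, 0, 0, 0, 0, 0], [2.0, 0.2, 0, 0, 0, 0, 0], [2.5, 0.25, 0, 0, 0, 0, 0], [3.0, 0.3, 0, 0, 0, 0, 0], [3.5, 0.3, 0, 0, 0, 0, 0], [3.5, 0.3, 0, 0, 0, 0, 0]]]}}

```text
t: 8.2
tool_pos: [0.5184, 0.0221, 0.1055]
eef_rot: [[0.996, 0.091, 0.0], [0.091, -0.996, 0.0], [0.0, -0.0, -1.0]]
contact_force: [-0.2, -0.8, -0.4]
opening: 0.0007
grasp_force: 0.0
```

>>> {"api": "arm_command", "payload": {"targets": [[[0, 0, 1, 0, 0, 0, 0], [0, 0, 3, 0, 0, 0, 0], [-1, 0, 5, 0, 0, 0, 0], [-4, 1, 6, 0, 0, 0, 0], [-7, 2, 6, 0, 0, 0, 0], [-10, 3, 6, 0, 0, 0, 0], [-12, 4.5, 6, 0, 0, 0, 0], [-12, 5.5, 6, 0, 0, 0, 0]]]}}

```text
t: 9.2
tool_pos: [0.3972, 0.0775, 0.1665]
eef_rot: [[0.996, 0.093, 0.001], [0.093, -0.996, 0.001], [0.001, -0.001, -1.0]]
contact_force: [0.4, 0.5, 0.4]
opening: 0.0006
grasp_force: 0.0
```

Run:
```python
from h import *
im,d,p=cam("top"); cv2.imwrite("pics/t3.png",cv2.resize(im[100:290,105:255],None,fx=4,fy=3.1,interpolation=cv2.INTER_CUBIC)); np.savez("t3.npz",im=im,P=pts(d,p))
P=pts(d,p); f=np.array([.465,.078]); c,s=np.cos(.0916),np.sin(.0916)
X=P[...,:2]-f; x=X[...,0]*c+X[...,1]*s; y=-X[...,0]*s+X[...,1]*c; z=P[...,2]-.016
for yc in(-.061,0,.061):
    m=(abs(y-yc)<.024)&(x>.01)&(x<.174)&(z>.034)&(z<.06)
    q=np.stack([x[m],y[m]],1)*1000
    print(yc,m.sum(),[np.round(a,1) for a in cv2.minAreaRect(q.astype(np.float32))],np.percentile(q[:,0],[2,98]),np.median(z[m]))
```

```text
-0.061 669 [array([ 86.8, -60.2]), array([97.9, 46.2]), np.float64(0.6)] [ 40.23922095 133.61625332] 0.04642183023083836
0 537 [array([80.5,  0.9]), array([99. , 37.4]), np.float64(1.5)] [ 32.3004333  127.22504246] 0.04065471927000243
0.061 591 [array([101.8,  62.5]), array([100.7,  43.4]), np.float64(0.8)] [ 53.21118882 149.58221914] 0.0419358324005419
```

View pics/t3.png

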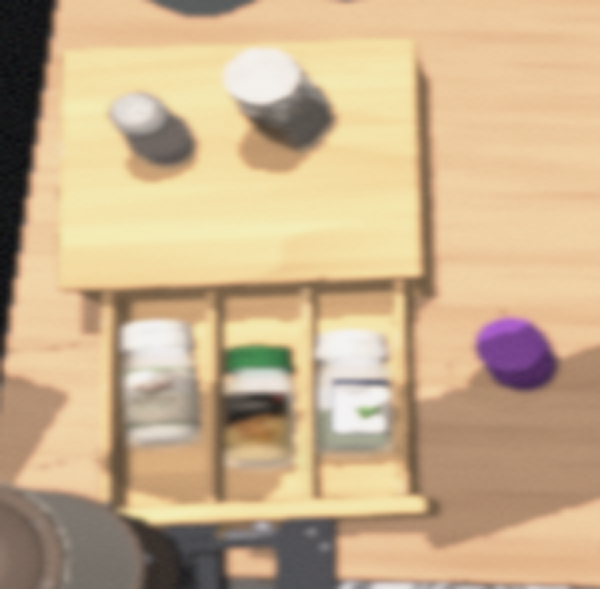

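All three jars lie flat and aligned within 2°: white caps at (158,335) and (352,345), green cap at (258,358), all to the back, and the drawer is still out. Next I lower the fingers in front of the knob and push.

>>> {"api": "arm_command", "payload": {"targets": [[[0, -0.3, -2, 0, 0, 0, 0], [0, -0.6, -4, 0, 0, 0, 0], [0, -0.6, -6, 0, 0, 0, 0], [0, -0.6, -8, 0, 0, 0, 0], [0, -0.6, -10, 0, 0, 0, 0], [0, -0.6, -12, 0, 0, 0, 0], [0, -0.6, -13.4, 0, 0, 0, 0], [0, -0.6, -13.4, 0, 0, 0, 0]]]}}

```text
t: 10.25
tool_pos: [0.3984, 0.0709, 0.0308]
eef_rot: [[0.996, 0.091, -0.002], [0.091, -0.996, -0.001], [-0.002, 0.001, -1.0]]
contact_force: [-0.7, -0.5, 0.7]
opening: 0.0002
grasp_force: 0.0
```

>>> {"api": "arm_command", "payload": {"targets": [[[0.6, 0.05, 0, 0, 0, 0, 0], [1.2, 0.1, 0, 0, 0, 0, 0], [1.7, 0.15, 0, 0, 0, 0, 0], [2.1, 0.2, 0, 0, 0, 0, 0], [2.5, 0.25, 0, 0, 0, 0, 0], [3.0, 0.3, 0, 0, 0, 0, 0], [3.5, 0.35, 0, 0, 0, 0, 0], [4.0, 0.4, 0, 0, 0, 0, 0]]]}}

```text
t: 11.25
tool_pos: [0.4377, 0.0747, 0.0314]
eef_rot: [[0.996, 0.092, -0.001], [0.092, -0.996, -0.001], [-0.002, 0.001, -1.0]]
contact_force: [-2.6, -0.9, 1.4]
opening: 0.0008
grasp_force: 1.5
```

Contact reads about 2.6 N, as expected for the drawer. I continue.

>>> {"api": "arm_command", "payload": {"targets": [[[0.7, 0.06, 0, 0, 0, 0, 0], [1.4, 0.13, 0, 0, 0, 0, 0], [2.1, 0.2, 0, 0, 0, 0, 0], [2.8, 0.26, 0, 0, 0, 0, 0], [3.5, 0.32, 0, 0, 0, 0, 0], [4.2, 0.39, 0, 0, 0, 0, 0], [4.9, 0.45, 0, 0, 0, 0, 0], [5.6, 0.5, 0, 0, 0, 0, 0]]]}}

```text
t: 12.25
tool_pos: [0.4944, 0.0801, 0.0315]
eef_rot: [[0.996, 0.092, -0.0], [0.092, -0.996, -0.0], [-0.0, 0.0, -1.0]]
contact_force: [-2.6, -1.9, -0.6]
opening: 0.0002
grasp_force: 1.5
```

>>> {"api": "arm_command", "payload": {"targets": [[[0.7, 0.06, 0, 0, 0, 0, 0], [1.4, 0.13, 0, 0, 0, 0, 0], [2.1, 0.2, 0, 0, 0, 0, 0], [2.8, 0.26, 0, 0, 0, 0, 0], [3.5, 0.32, 0, 0, 0, 0, 0], [4.2, 0.39, 0, 0, 0, 0, 0], [4.9, 0.45, 0, 0, 0, 0, 0], [5.6, 0.5, 0, 0, 0, 0, 0]]]}}

```text
t: 13.25
tool_pos: [0.5506, 0.0853, 0.0315]
eef_rot: [[0.996, 0.092, 0.0], [0.092, -0.996, 0.0], [0.0, -0.0, -1.0]]
contact_force: [-2.4, -1.5, -1.0]
opening: 0.0005
grasp_force: 1.5
```

>>> {"api": "arm_command", "payload": {"targets": [[[0.6, 0.06, 0, 0, 0, 0, 0], [1.2, 0.11, 0, 0, 0, 0, 0], [1.8, 0.17, 0, 0, 0, 0, 0], [2.4, 0.22, 0, 0, 0, 0, 0], [3.0, 0.27, 0, 0, 0, 0, 0], [3.5, 0.32, 0, 0, 0, 0, 0], [3.9, 0.36, 0, 0, 0, 0, 0], [4.2, 0.39, 0, 0, 0, 0, 0]]]}}

```text
t: 14.25
tool_pos: [0.5924, 0.0891, 0.0316]
eef_rot: [[0.996, 0.092, 0.0], [0.092, -0.996, 0.0], [0.0, -0.0, -1.0]]
contact_force: [-2.7, -1.1, -1.5]
opening: 0.0003
grasp_force: 1.4
```

>>> {"api": "arm_command", "payload": {"targets": [[[0.1, 0, 0, 0, 0, 0, 0], [0.2, 0.02, 0, 0, 0, 0, 0], [0.3, 0.03, 0, 0, 0, 0, 0], [0.4, 0.04, 0, 0, 0, 0, 0], [0.5, 0.05, 0, 0, 0, 0, 0], [0.5, 0.05, 0, 0, 0, 0, 0], [0.5, 0.05, 0, 0, 0, 0, 0], [0.5, 0.05, 0, 0, 0, 0, 0]]]}}

```text
t: 15.25
tool_pos: [0.596, 0.0894, 0.0315]
eef_rot: [[0.996, 0.092, -0.002], [0.092, -0.996, -0.0], [-0.002, 0.0, -1.0]]
contact_force: [-5.4, -0.6, 0.6]
opening: 0.0006
grasp_force: 2.6
```

Force is rising, which suggests the stop. I push a little more to confirm, then back off.

>>> {"api": "arm_command", "payload": {"targets": [[[0.1, 0.01, 0, 0, 0, 0, 0], [0.2, 0.02, 0, 0, 0, 0, 0], [0.2, 0.02, 0, 0, 0, 0, 0], [0.2, 0.02, 0, 0, 0, 0, 0], [0.2, 0.02, 0, 0, 0, 0, 0], [0.2, 0.02, 0, 0, 0, 0, 0], [0.2, 0.02, 0, 0, 0, 0, 0], [0.2, 0.02, 0, 0, 0, 0, 0]]]}}

```text
t: 16.25
tool_pos: [0.5962, 0.0893, 0.0314]
eef_rot: [[0.996, 0.091, -0.006], [0.091, -0.996, -0.001], [-0.006, 0.001, -1.0]]
contact_force: [-8.8, 0.1, 4.1]
opening: 0.0005
grasp_force: 4.5
```

>>> {"api": "arm_command", "payload": {"targets": [[[-1, -0.1, 0, 0, 0, 0, 0], [-3, -0.3, 0, 0, 0, 0, 0], [-6, -0.6, 0, 0, 0, 0, 0], [-9, -0.9, 0, 0, 0, 0, 0], [-12, -1.1, 2, 0, 0, 0, 0], [-15, -1.4, 4, 0, 0, 0, 0], [-18, -1.7, 7, 0, 0, 0, 0], [-18, -1.7, 10, 0, 0, 0, 0]]]}}

```text
t: 17.25
tool_pos: [0.4185, 0.073, 0.1332]
eef_rot: [[0.996, 0.093, 0.004], [0.093, -0.996, 0.002], [0.004, -0.002, -1.0]]
contact_force: [1.1, 0.7, 0.5]
opening: 0.0003
grasp_force: 0.0
```

Run:
```python
from h import *
im,d,p=cam("top"); P=pts(d,p); f=np.array([.465,.078]); c,s=np.cos(.0916),np.sin(.0916)
X=P[...,:2]-f; x=X[...,0]*c+X[...,1]*s; y=-X[...,0]*s+X[...,1]*c; z=P[...,2]
m=(abs(y)<.1)&(abs(z-.068)<.004)&(x>.1)&(x<.2); print("panel top x",m.sum(),np.percentile(x[m],[5,50,95]))
cv2.imwrite("pics/t4.png",cv2.resize(im[100:290,105:255],None,fx=4,fy=3.1,interpolation=cv2.INTER_CUBIC))
```

```text
panel top x 407 [0.16139238 0.16735297 0.17390026]
```

View pics/t4.png

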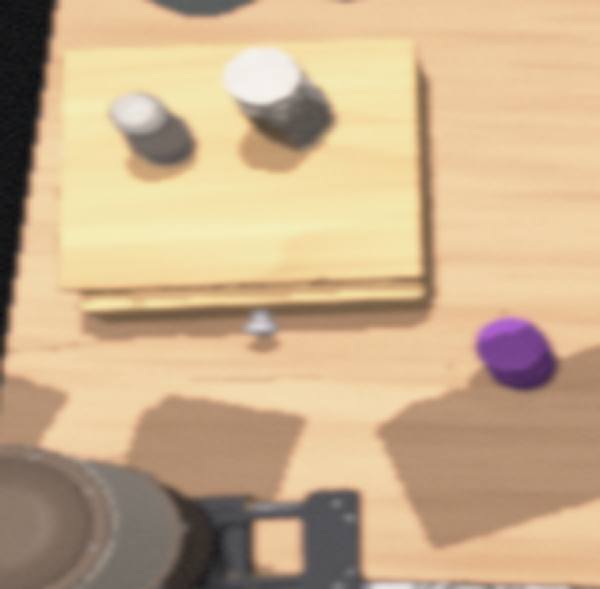

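The panel (253,300) sits flush against the box front. Its measured centre at 167 mm puts the drawer at about 174 mm, so it is shut. The mill and the jar on the lid haven't moved.

```bash
python3 -c "
from h import *
print(ticket.sign_off())"
```

```text
the job is handed in; nothing more can be done
None
```

I tipped both standing jars backwards into their channels and pushed the drawer home to about 174 of 175 mm. All three jars were lying flat with caps to the back when last seen, just before shutting. The job is handed in, but no verdict was returned.

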